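# Stir stick into the latch canister, leaning away from the latch

### The job

Take the long plain stirring stick out of the wooden drying block and lower it foot first into the open steel canister with the toggle latch, right down to the bottom before you let go, so that it ends up leaning against the rim on the side straight across from the latch and the latch stays free. Leave the canister standing upright where it is, and leave the two short utensils in the block.

Things in the scene. Friction and masses are not known exactly. Their poses are not given: they have to be found in the camera images.
- spurtle: Long stirring stick: plain round bamboo rod, 220 mm long, 12 mm thick throughout, 30 g; the tallest of three wooden utensils standing in a fixed wooden drying block. It stands 45 mm deep in any one of the block's three holes (each 15 mm square, floor 10 mm above the worktop), leans up to 3 degrees there and pulls straight up. Origin: centre of its foot; z axis runs up the rod.
- spurtle_top (a point): Centre of the top end of the long stick, 220 mm from its foot. (The drying block it stands in is 62 x 175 mm, 55 mm high; its three holes lie in one straight row along its length, 58 mm apart.)
- canister: Open deep round steel canister, lid off, loose, 0.5 kg: outside 84 mm wide, 110 mm high; wall 3 mm, so 78 mm wide inside; inner floor 5 mm above the worktop. A toggle latch (plate, lever, wire bail, 36 mm wide) juts out on one side to 80 mm from the axis, below the rim. Origin: centre of the underside; z up; x points to the latch, so the rim to lean on is at -x.
- spoon: Short wooden spoon, 130 mm long, standing handle down in another hole of the block, its 34 mm wide egg-shaped head up, top 140 mm above the worktop. Origin: centre of the handle's lower end; z up along it. Stays in the block.
- spreader: Short wooden spreader, 130 mm long, standing handle down in the remaining hole of the block, its flat blade (26 mm wide, 7 mm thick) up, top 140 mm above the worktop. Origin: centre of the handle's lower end; z up along it. Stays in the block.
Things that resemble listed ones, but are neither listed nor needed, are in the scene too. Leave any pink look-alike of the canister alone.

How it is judged:
By the outcome, as a careful person would: the job done as asked, in the order asked, and still so for the second after the job is handed in, with the robot touching nothing.
It also fails if it takes over 40 s, if anything falls off the work surface, if the arm or the gripper's body presses on something with over 40 N, if the wrist force passes 120 N, or if a joint passes its speed limit or range.

### The arm

A 6-joint arm with a two-finger parallel gripper is mounted at the origin on the work surface. World frame = base frame: x ahead of the robot, y to its left, z up, the work surface at z = 0. Lengths are in mm, angles in degrees, forces in N, time in s.
With the tool pointing down it reaches from about 350 to 850 mm from the base axis. Payload 8.1 kg.
Tool frame: the origin (TCP) lies on the mounting face of the last link; the fingertips stand 173 mm ahead of it and the grasp point (between the pads) lies 155 mm ahead of it; z points along the fingers, y is the direction in which the jaws open and shut (so a half turn about z gives the same grasp; the last joint's range is limited). The gripper opens to 85 mm and grips with 20 to 120 N. Pads are 22 mm wide; open, the fingers measure 114 mm over their backs; the gripper's body (76 mm by 85 mm) begins 54 mm behind the grasp point. The pads swing forward as they close: fully open they stand 13 mm farther back than shut.
Start: joints at [-76.398, 7.471, 85.268, -0, 87.261, -4.893], TCP at [190.354, -569.01, 404.692] pointing down, gripper open.
Joint ranges: [-169.43, 169.43], [-51.17, 129.36], [1.28, 143.12], [-76.62, 256.62], [0, 156.53], [-152.29, 152.29]. Speed limits (degrees/s): [136.94, 136.94, 159.86, 180, 180, 180].

### API

Orientations are given as [roll, pitch, yaw] about the fixed x, y, z axes, in that order (R = Rz(yaw) Ry(pitch) Rx(roll)).
In Python, from bench import * gives the robot as it stands.
- The arm moves only by the tool arm_command, never from a script. Its argument "plan" is a list of rows, each an object of numbers: "jaw": the closure, from 0 (fully open) to 1 (shut); "dx", "dy", "dz": the shift along the tool's x, y, z in mm; "wx", "wy", "wz": the turn, a rotation vector about the tool's x, y, z in rad. A call has 1 to 12 rows; each row is the pose to reach, as a shift and turn from the pose commanded when the call began, along the tool's axes at that moment; what a row does not reach only later rows make up. A row lasts 1/10 s, in which the tool goes at most 50 mm and 8.59 degrees, less where a joint would pass 70% of its speed; a pose out of reach is approached as far as the arm can. A call with a gripper value outside its range is refused whole. The fingers move at their own pace and stop on an object; "squeeze" is the grip in N (left out, the last holds). Time passes only in rows, so rows that repeat a pose let the fingers close. It gives the time, the measured TCP pose, the force and the opening at its end, in the units of the state.
- sense(): the state, without advancing time (a new reading comes with each control period).
- snapshot(name): name is "scene" or "top" or "wrist"; returns a dict with "pixels" (384x512x3 uint8, red, green, blue), "fx", "fy", "cx", "cy" (pixels), "extrinsics" (4x4, takes a point from camera to world coordinates). Camera axes: x right, y up, looking along -z (the intrinsics and any distortion apply to the point x, -y, -z); pixel columns grow to the right and rows downward; lengths in mm; the calibration is good to about 2 mm. A picture is of the moment at which its call begins. There is no depth.
- hand_in(): hands the job in, once; it reports no verdict.
Trained networks look in the newest picture that a camera, given by its name, has taken for a name from the list of things; names that differ only in an ending like _2 or _b are one class to them, and where a whole thing is asked for, a point or a joint stands for the part that bears it (a point fixed in the world has none). Each returns a list of dicts, best first, with "score" (0 to 1); they miss things now and then, are a little off and sometimes report something else, mostly with a low value. They report only what shows in the picture. A call takes as long as a camera call. They do not tell look-alikes from the thing itself.
- recognise(camera, target): "box" ([left, top, width, height] in pixels, round what is visible of it).
- pinpoint(camera, target): "pixel" ([column, row] in pixels: a listed point, or the origin of a listed thing).
The state is a dict: "time": time; "joint_pos": joint angles; "qd": joint speeds; "joint_efforts": joint torques, N m; "tool_pos": TCP position; "tcp_rot": TCP orientation; "ft_force": force on the tool from outside, world axes, zero at the start; "wrist_torque": the same for the moment, N m; "finger_gap": finger opening in mm.
Only numpy, scipy, OpenCV 4.12 (cv2) and the standard library are available. Lean on these libraries where they do the work, as an engineer would, in place of code of your own. Each camera call takes 0.05 s, during which the arm holds its last target.

## Working session

There is one attempt and no reset: what is moved stays moved. The work goes in short steps, Python scripts to look and compute and a tool call to move; the robot and the scene stay as the last step left them, time stands still between calls to the robot, and variables do not carry over. Pictures are saved under pics/ and viewed, and the job is handed in when it is done.

Besides the shell and the picture viewer there is one more tool, called after ">>>" in YAML: its name, and indented under it one key for each argument. arm_command: Moves the arm, as the interface text tells. Its arguments: {"type":"object","properties":{"plan":{"type":"array"},"squeeze":{"type":"number"}},"required":["plan"]}

```bash
ls; mkdir -p pics; python3 - <<'E'
from bench import *
import cv2
for n in ("scene","top"):
    s=snapshot(n); cv2.imwrite(f"pics/{n}0.png",s["pixels"][:,:,::-1])
    print(n,s["fx"],s["fy"],s["cx"],s["cy"],s["extrinsics"], [k for k in s])
    for t in ("spurtle","canister","spoon","spreader"):
        print(t,recognise(n,t)[:3],pinpoint(n,t)[:3])
    print(pinpoint(n,"spurtle_top")[:3])
print(sense())
E
```

```text
pics
scene 453.083326213192 453.083326213192 254.067355354429 190.8935325338077 [[-1.78555685e-01 -7.47916994e-01  6.39326237e-01  1.20459308e+03]
 [ 9.83892804e-01 -1.30085608e-01  1.22607853e-01  8.05175868e+01]
 [-8.53335484e-03  6.50920813e-01  7.59097673e-01  9.57537684e+02]
 [ 0.00000000e+00  0.00000000e+00  0.00000000e+00  1.00000000e+00]] ['pixels', 'fx', 'fy', 'cx', 'cy', 'extrinsics']
spurtle [{'box': [351.7, 181.0, 18.6, 52.4], 'score': 0.55}] [{'pixel': [351.2, 237.7], 'score': 0.66}]
canister [{'box': [174.4, 185.9, 48.3, 50.3], 'score': 0.77}, {'box': [110.8, 158.1, 50.7, 50.8], 'score': 0.67}, {'box': [191.6, 143.4, 32.6, 53.2], 'score': 0.57}] [{'pixel': [211.1, 188.4], 'score': 0.91}, {'pixel': [139.9, 199.4], 'score': 0.73}, {'pixel': [195.0, 226.3], 'score': 0.68}]
spoon [{'box': [374.8, 211.4, 14.4, 32.0], 'score': 0.82}] [{'pixel': [371.9, 249.0], 'score': 0.69}, {'pixel': [351.7, 240.1], 'score': 0.48}]
spreader [{'box': [397.0, 219.2, 19.2, 30.8], 'score': 0.58}] [{'pixel': [395.3, 255.1], 'score': 0.75}, {'pixel': [362.1, 179.7], 'score': 0.24}]
[{'pixel': [36
[... 987 characters left out ...]
 [175.2, 183.3], 'score': 0.42}]
{'time': 1.0, 'joint_pos': array([-7.63993196e+01,  7.47163644e+00,  8.52667578e+01, -1.07991850e-03,
        8.72595083e+01, -4.89377277e+00]), 'qd': array([-0.05593651, -0.07565927, -0.04593536,  0.06522864, -0.00827418,
       -0.02358909]), 'joint_efforts': array([ 6.20216688e-04, -5.69328833e+01, -5.00872529e+01,  2.68213364e-05,
        1.43832858e-03,  1.07288951e-06]), 'tool_pos': array([ 190.34222987, -569.0249455 ,  404.69731615]), 'tcp_rot': array([1.79998002e+02, 1.25368157e-03, 1.84945048e+01]), 'ft_force': array([0.06752854, 0.18515261, 0.24223537]), 'wrist_torque': array([ 0.03449378, -0.05336894, -0.01146933]), 'finger_gap': 85.32659588923362}
```

View pictures.

```bash
python3 - <<'E'
import cv2
a=cv2.imread("pics/scene0.png")[120:290,90:450]; cv2.imwrite("pics/sceneA.png",cv2.resize(a,None,fx=2.2,fy=2.2,interpolation=cv2.INTER_CUBIC))
a=cv2.imread("pics/top0.png")[140:280,120:410]; cv2.imwrite("pics/topA.png",cv2.resize(a,None,fx=2.7,fy=2.7,interpolation=cv2.INTER_CUBIC))
E
```

```text
(no output)
```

View pics/sceneA.png

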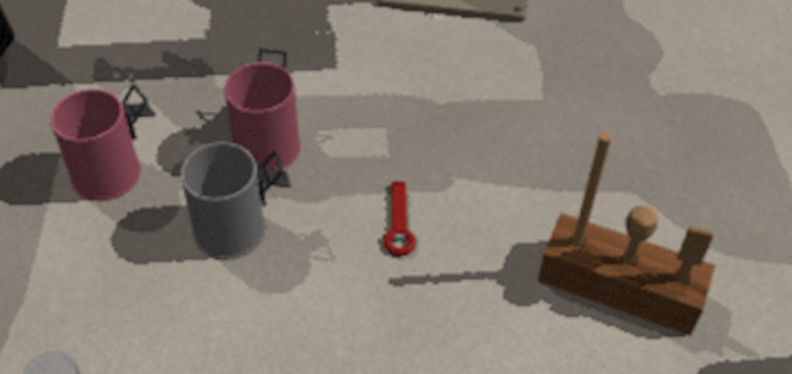

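View pics/topA.png

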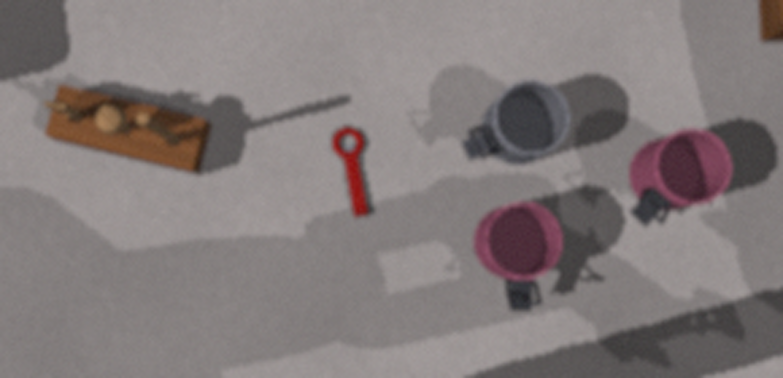

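View pics/top0.png

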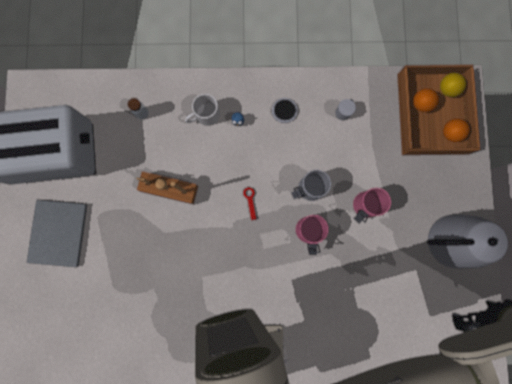

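View pics/scene0.png

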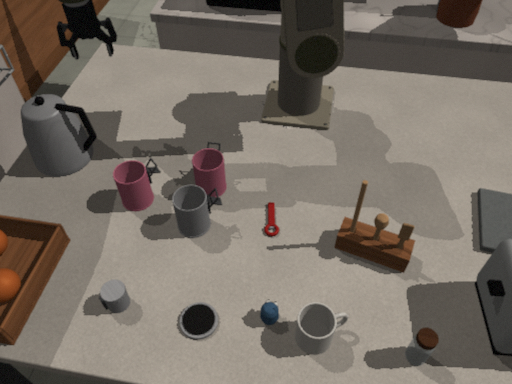

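```bash
cat > h.py <<'E'
import numpy as np, cv2
C={"scene":(453.083326213192,254.067355354429,190.8935325338077,np.array([[-1.78555685e-01,-7.47916994e-01,6.39326237e-01,1.20459308e+03],[9.83892804e-01,-1.30085608e-01,1.22607853e-01,8.05175868e+01],[-8.53335484e-03,6.50920813e-01,7.59097673e-01,9.57537684e+02],[0,0,0,1]])),
"top":(394.4209798006071,255.46026383467614,188.81809613181952,np.array([[-1.21009595e-02,9.92839720e-01,-1.18839625e-01,3.81022957e+02],[-9.99922809e-01,-1.16801898e-02,4.23654186e-03,-2.51463618e+01],[2.81813767e-03,1.18881718e-01,9.92904424e-01,1.26824643e+03],[0,0,0,1]]))}
def proj(c,P):
    f,cx,cy,E=C[c]; P=np.atleast_2d(P)
    q=(P-E[:3,3])@E[:3,:3]
    return np.c_[cx+f*q[:,0]/-q[:,2], cy-f*q[:,1]/-q[:,2]]
def ray(c,uv):
    f,cx,cy,E=C[c]
    d=E[:3,:3]@np.array([(uv[0]-cx)/f,-(uv[1]-cy)/f,-1.]); return E[:3,3],d/np.linalg.norm(d)
def atz(c,uv,z):
    o,d=ray(c,uv); return o+d*(z-o[2])/d[2]
def tri(a,b):
    (o1,d1),(o2,d2)=ray("scene",a),ray("top",b)
    A=np.c_[d1,-d2]; t=np.linalg.lstsq(A,o2-o1,rcond=None)[0]
    p,q=o1+t[0]*d1,o2+t[1]*d2; return (p+q)/2,np.linalg.norm(p-q)
def circ(x,y,z,r):
    t=np.linspace(0,2*np.pi,73); return np.c_[x+r*np.cos(t),y+r*np.sin(t),0*t+z]
E
python3 - <<'E'
from h import *
np.set_printoptions(precision=1,suppress=True)
print("top tri",tri((364,181.5),(174,183.7)))
print("foot scene z10,55",atz("scene",(351.2,237.7),10),atz("top",(184.8,189.8),10))
print("can base",atz("scene",(195,226.3),0),"rim",atz("scene",(192,196),110),"rim top",atz("top",(316.7,184.4),110))
for uv in [(142,171.5),(198,185),(194,203.5),(137.5,190)]: print("block",atz("top",uv,55))
for n,off,sc,roi in (("scene",(150,170),8,(80,70)),("top",(280,160),10,(60,55)),("top",(125,155),9,(85,60)),("scene",(330,165),6,(100,110))):
    a=cv2.imread(f"pics/{n}0.png")[off[1]:off[1]+roi[1],off[0]:off[0]+roi[0]]
    cv2.imwrite(f"pics/z_{n}{off[0]}.png",cv2.resize(a,None,fx=sc,fy=sc,interpolation=cv2.INTER_CUBIC))
E
```

```text
top tri (array([522. , 189.4, 226. ]), np.float64(4.199224196168766))
foot scene z10,55 [517.7 196.9  10. ] [531.1 196.4  10. ]
can base [ 544.5 -204.4    0. ] rim [ 533.  -202.9  110. ] rim top [ 530.7 -211.7  110. ]
block [584.7 322.1  55. ]
block [540.3 147.7  55. ]
block [482.9 159.7  55. ]
block [526.8 334.7  55. ]
```

View pics/z_scene150.png

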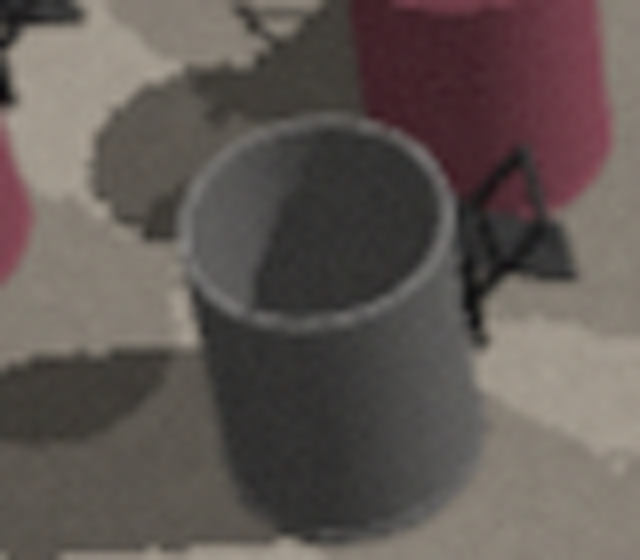

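View pics/z_top280.png

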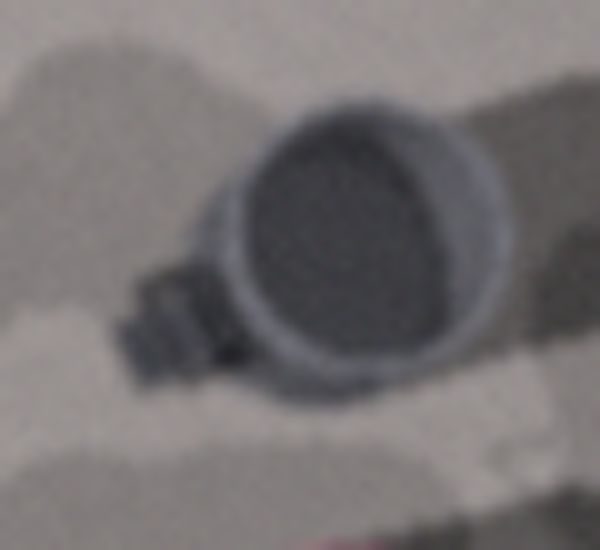

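View pics/z_top125.png

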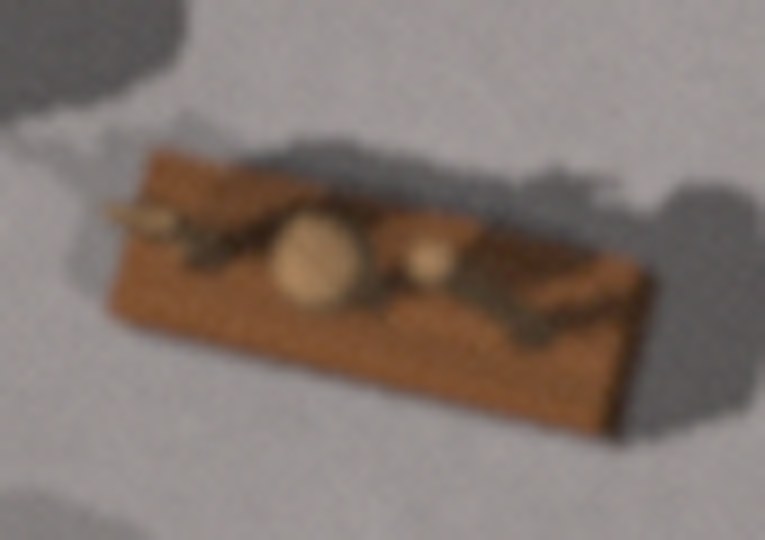

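View pics/z_scene330.png

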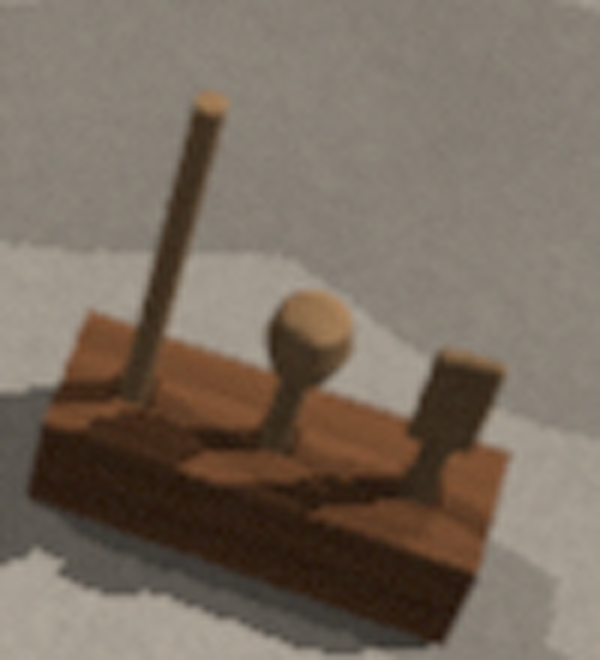

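```bash
python3 - <<'E'
from h import *
np.set_printoptions(precision=1,suppress=True)
def cr(p,s,o): return ((p[0]+.5)/s-.5+o[0],(p[1]+.5)/s-.5+o[1])
T=lambda p:cr(p,9,(125,155)); S=lambda p:cr(p,6,(330,165))
print("rod top",tri(S((210,103)),T((430,258))), atz("scene",S((210,103)),230),atz("top",T((430,258)),230))
print("rod exit",atz("scene",S((138,400)),55),atz("top",T((525,330)),55))
B=np.array([atz("top",T(p),55) for p in [(155,152),(655,260),(610,437),(108,308)]]);print(B)
Bs=np.array([atz("scene",S(p),55) for p in [(92,312),(510,455),(472,572),(45,430)]]);print("scene",Bs)
for b in (B,Bs):
  c=b.mean(0); print("center",c, [np.linalg.norm(b[i]-b[i-1]) for i in range(4)])
c=B.mean(0);u=(B[1]+B[2]-B[0]-B[3]);u/=np.linalg.norm(u);print("hole",c+58*u,np.degrees(np.arctan2(u[1],u[0])))
c=Bs.mean(0);u=-(Bs[1]+Bs[2]-Bs[0]-Bs[3]);u/=np.linalg.norm(u);print("hole",c+58*u,np.degrees(np.arctan2(u[1],u[0])))
print("can rim",atz("scene",cr((318,221),8,(150,170)),110),atz("top",cr((373,238),10,(280,160)),110))
for z in(80,100): print("latch",z,atz("top",cr((150,330),10,(280,160)),z)-atz("top",cr((373,238),10,(280,160)),110))
# fit-overlay
for n,off,sc,roi in (("scene",(150,170),8,(80,70)),("top",(280,160),10,(60,55))):
  im=cv2.imread(f"pics/{n}0.png")[off[1]:off[1]+roi[1],off[0]:off[0]+roi[0]]
  im=cv2.resize(im,None,fx=sc,fy=sc,interpolation=cv2.INTER_CUBIC)
  for (x,y,col) in((529,-211,(0,255,0)),):
   for z,r in((110,42),(0,42)):
    q=((proj(n,circ(x,y,z,r))-off+.5)*sc).astype(int); cv2.polylines(im,[q],True,col,1)
  cv2.imwrite(f"pics/o_{n}.png",im)
E
```

```text
rod top (array([523.2, 192. , 227.1]), np.float64(1.1051009345931784)) [525.8 192.1 230. ] [522.8 190.9 230. ]
rod exit [530.6 193.9  55. ] [521.4 194.3  55. ]
[[584.8 322.8  55. ]
 [545.1 149.8  55. ]
 [484.1 164.8  55. ]
 [530.7 337.7  55. ]]
scene [[488.7 173.4  55. ]
 [532.1 340.7  55. ]
 [590.3 323.7  55. ]
 [551.9 157.8  55. ]]
center [536.2 243.8  55. ] [np.float64(56.178092152517124), np.float64(177.49881633611344), np.float64(62.832875798536364), np.float64(179.02878799452887)]
center [540.8 248.9  55. ] [np.float64(65.10935425016186), np.float64(172.85367469542172), np.float64(60.56086353158586), np.float64(170.28874746192957)]
hole [522.2 187.5  55. ] -104.00178191345027
hole [527.  192.5  55. ] -103.78441141194226
can rim [ 537.7 -208.4  110. ] [ 533.8 -212.2  110. ]
latch 80 [-23.4  63.6 -30. ]
latch 100 [-25.6  65.7 -10. ]
```

View pics/o_scene.png

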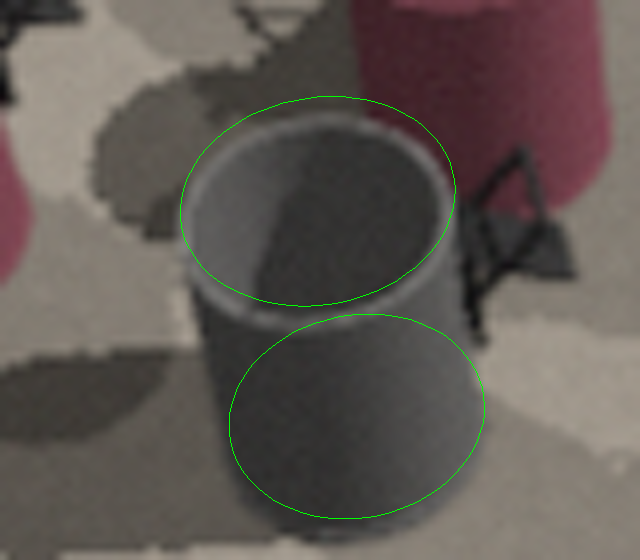

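View pics/o_top.png

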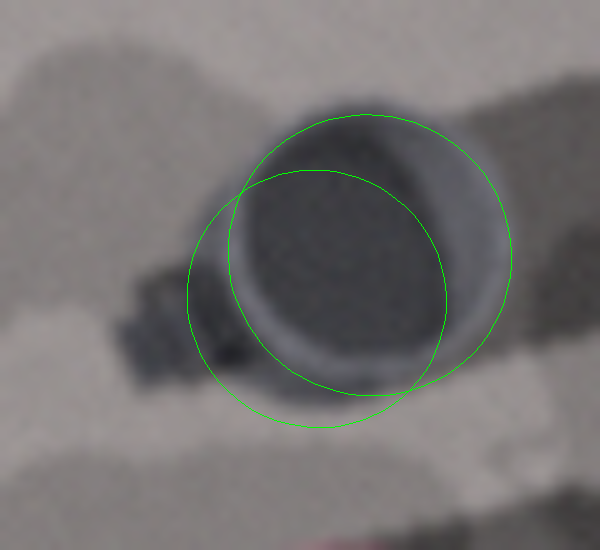

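```bash
cat >> h.py <<'E'
from scipy.spatial.transform import Rotation as Ro
def R(rpy): return Ro.from_euler("xyz",rpy,degrees=True)
def move(s,p,rpy):
    """tool-frame shift and rotvec from the current pose to target"""
    a=R(s["tcp_rot"]); return a.inv().apply(np.array(p)-s["tool_pos"]), (a.inv()*R(rpy)).as_rotvec()
E
python3 - <<'E'
from h import *
from bench import *
s=sense()
print(move(s,(524,192,460),(180,0,111)))
E
```

```text
(array([ 557.83203851, -615.87836926,  -55.33636387]), array([ 9.27888651e-06,  4.50548096e-05, -1.61452547e+00]))
```

>>> arm_command:
  plan:
    - {"jaw": 0, "dx": 30, "dy": -33, "dz": -50, "wz": -0.1}
    - {"jaw": 0, "dx": 558, "dy": -616, "dz": -55, "wz": -1.614}
    - {"jaw": 0, "dx": 558, "dy": -616, "dz": -55, "wz": -1.614}
    - {"jaw": 0, "dx": 558, "dy": -616, "dz": -55, "wz": -1.614}
    - {"jaw": 0, "dx": 558, "dy": -616, "dz": -55, "wz": -1.614}
    - {"jaw": 0, "dx": 558, "dy": -616, "dz": -55, "wz": -1.614}
    - {"jaw": 0, "dx": 558, "dy": -616, "dz": -55, "wz": -1.614}
    - {"jaw": 0, "dx": 558, "dy": -616, "dz": -55, "wz": -1.614}
    - {"jaw": 0, "dx": 558, "dy": -616, "dz": -55, "wz": -1.614}
    - {"jaw": 0, "dx": 558, "dy": -616, "dz": -55, "wz": -1.614}
    - {"jaw": 0, "dx": 558, "dy": -616, "dz": -55, "wz": -1.614}
    - {"jaw": 0, "dx": 558, "dy": -616, "dz": -55, "wz": -1.614}

```text
invalid input
```

```bash
python3 - <<'E'
from h import *
from bench import *
s=sense()
print(s["time"],s["tool_pos"],s["tcp_rot"],move(s,(524,192,460),(180,0,111)))
w=snapshot("wrist"); cv2.imwrite("pics/wrist1.png",w["pixels"][:,:,::-1])
print(w["fx"],w["cx"],w["cy"],w["extrinsics"])
E
```

```text
1.0 [ 190.34222987 -569.0249455   404.69731615] [1.79998002e+02 1.25368157e-03 1.84945048e+01] (array([ 557.83203851, -615.87836926,  -55.33636387]), array([ 9.27888651e-06,  4.50548096e-05, -1.61452547e+00]))
304.48799061200384 254.72616429207048 194.5704584629741 [[ 3.19051100e-01  9.13903613e-01  2.50971278e-01  2.53887764e+02]
 [-9.47737488e-01  3.07723339e-01  8.42615040e-02 -5.47114397e+02]
 [-2.22826576e-04 -2.64738614e-01  9.64320184e-01  3.73724929e+02]
 [ 0.00000000e+00  0.00000000e+00  0.00000000e+00  1.00000000e+00]]
```

View pics/wrist1.png

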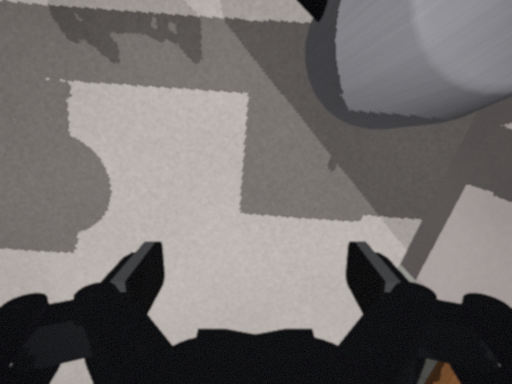

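>>> arm_command:
  plan:
    - {"jaw": 0, "dx": 30, "dy": -33, "dz": -20, "wx": 0, "wy": 0, "wz": -0.1}

```text
time: 1.15
tool_pos: [206.6, -529.7, 419.5]
tcp_rot: [-179.5, 0.0, 24.1]
ft_force: [1.2, 0.4, -0.4]
finger_gap: 85.2
```

```bash
python3 - <<'E'
from h import *
from bench import *
s=sense()
s["tool_pos"]=np.array([206.6+4.5,-569+44.0,424.7]);s["tcp_rot"]=np.array([180,0,18.5+5.73])
print(move(s,(524,192,460),(180,0,111)))
E
```

```text
(array([ 579.59238926, -525.42180418,  -35.3       ]), array([ 0.00000000e+00,  1.85463229e-16, -1.51442219e+00]))
```

>>> arm_command:
  plan:
    - {"jaw": 0, "dx": 580, "dy": -525, "dz": -36, "wx": 0, "wy": 0, "wz": -1.514}
    - {"jaw": 0, "dx": 580, "dy": -525, "dz": -36, "wx": 0, "wy": 0, "wz": -1.514}
    - {"jaw": 0, "dx": 580, "dy": -525, "dz": -36, "wx": 0, "wy": 0, "wz": -1.514}
    - {"jaw": 0, "dx": 580, "dy": -525, "dz": -36, "wx": 0, "wy": 0, "wz": -1.514}
    - {"jaw": 0, "dx": 580, "dy": -525, "dz": -36, "wx": 0, "wy": 0, "wz": -1.514}
    - {"jaw": 0, "dx": 580, "dy": -525, "dz": -36, "wx": 0, "wy": 0, "wz": -1.514}
    - {"jaw": 0, "dx": 580, "dy": -525, "dz": -36, "wx": 0, "wy": 0, "wz": -1.514}
    - {"jaw": 0, "dx": 580, "dy": -525, "dz": -36, "wx": 0, "wy": 0, "wz": -1.514}
    - {"jaw": 0, "dx": 580, "dy": -525, "dz": -36, "wx": 0, "wy": 0, "wz": -1.514}
    - {"jaw": 0, "dx": 580, "dy": -525, "dz": -36, "wx": 0, "wy": 0, "wz": -1.514}
    - {"jaw": 0, "dx": 580, "dy": -525, "dz": -36, "wx": 0, "wy": 0, "wz": -1.514}
    - {"jaw": 0, "dx": 580, "dy": -525, "dz": -36, "wx": 0, "wy": 0, "wz": -1.514}

```text
time: 2.35
tool_pos: [448.8, 23.1, 452.8]
tcp_rot: [179.9, 0.0, 111.0]
ft_force: [1.8, -1.7, 0.4]
finger_gap: 85.2
```

```bash
python3 - <<'E'
from h import *
from bench import *
s=sense()
print(s["time"],s["tool_pos"],s["tcp_rot"],move(s,(524,192,460),(180,0,111)))
w=snapshot("wrist"); cv2.imwrite("pics/wrist2.png",w["pixels"][:,:,::-1])
np.savez("w2.npz",**{k:w[k] for k in w})
print(sense()["tool_pos"],sense()["tcp_rot"])
E
```

```text
2.35 [448.80751937  23.14174037 452.82619465] [1.79929950e+02 3.93147037e-02 1.11028711e+02] (array([130.62572194, 130.78587427,  -7.10354365]), array([0.00122278, 0.00068586, 0.00050152]))
[450.28906916  29.02174627 452.8564168 ] [ 1.79772235e+02 -1.76750759e-01  1.11264485e+02]
```

View pics/wrist2.png

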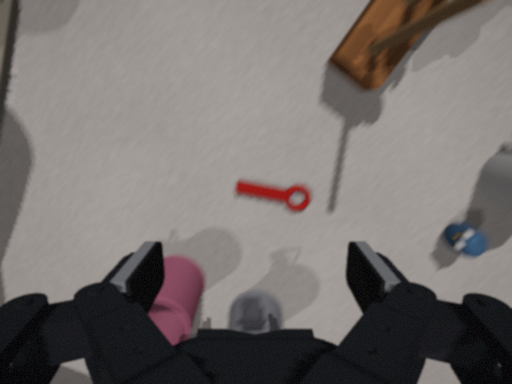

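>>> arm_command:
  plan:
    - {"jaw": 0, "dx": 126, "dy": 127, "dz": 0, "wx": 0, "wy": 0, "wz": 0}
    - {"jaw": 0, "dx": 126, "dy": 127, "dz": 0, "wx": 0, "wy": 0, "wz": 0}
    - {"jaw": 0, "dx": 126, "dy": 127, "dz": 0, "wx": 0, "wy": 0, "wz": 0}
    - {"jaw": 0, "dx": 126, "dy": 127, "dz": 0, "wx": 0, "wy": 0, "wz": 0}
    - {"jaw": 0, "dx": 126, "dy": 127, "dz": 0, "wx": 0, "wy": 0, "wz": 0}
    - {"jaw": 0, "dx": 126, "dy": 127, "dz": 0, "wx": 0, "wy": 0, "wz": 0}

```text
time: 3.0
tool_pos: [522.0, 184.4, 451.9]
tcp_rot: [-179.9, 0.0, 111.1]
ft_force: [-0.2, -0.6, -0.5]
finger_gap: 85.5
```

```bash
python3 - <<'E'
from h import *
from bench import *
w=snapshot("wrist"); cv2.imwrite("pics/wrist3.png",w["pixels"][:,:,::-1])
np.savez("w3.npz",**{k:w[k] for k in w})
print(pinpoint("wrist","spurtle_top"),pinpoint("wrist","spurtle"))
s=sense();print(s["time"],s["tool_pos"],s["tcp_rot"]);print(w["extrinsics"])
E
```

```text
[{'pixel': [263.0, 207.6], 'score': 0.56}] [{'pixel': [259.6, 160.7], 'score': 0.61}]
3.15 [521.85177352 183.0206147  452.46680707] [1.79995485e+02 1.59929860e-02 1.10903117e+02]
[[ 9.32543854e-01 -3.48885605e-01 -9.29558751e-02  4.98410728e+02]
 [ 3.61048926e-01  8.99396228e-01  2.46434773e-01  2.47347180e+02]
 [-2.37338156e-03 -2.63372852e-01  9.64691198e-01  4.20882253e+02]
 [ 0.00000000e+00  0.00000000e+00  0.00000000e+00  1.00000000e+00]]
```

View pics/wrist3.png

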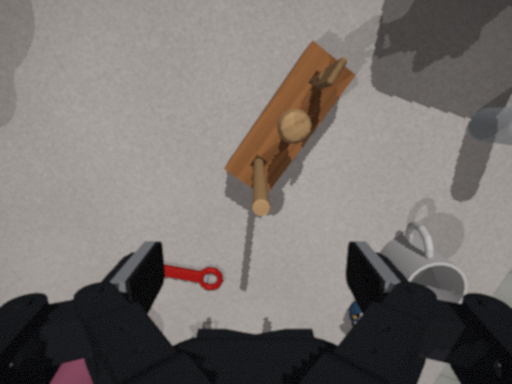

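```bash
cat >> h.py <<'E'
def addw(n,f):
    d=np.load(f); C[n]=(float(d["fx"]),float(d["cx"]),float(d["cy"]),d["extrinsics"])
E
python3 - <<'E'
from h import *
np.set_printoptions(precision=1,suppress=True)
addw("w3","w3.npz")
print("top",atz("w3",(261,208),230),"exit",atz("w3",(259.3,162),55))
a=cv2.imread("pics/wrist3.png")[30:230,210:370]; cv2.imwrite("pics/z_w3.png",cv2.resize(a,None,fx=3,fy=3,interpolation=cv2.INTER_CUBIC))
E
```

```text
top [524.  191.5 230. ] exit [524.1 194.   55. ]
```

View pics/z_w3.png

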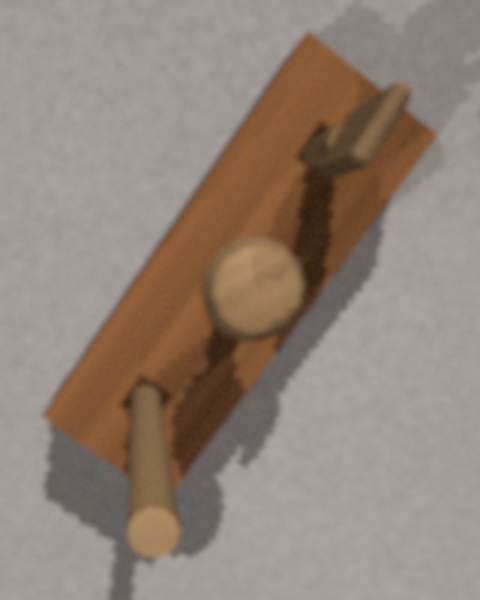

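>>> arm_command:
  plan:
    - {"jaw": 0, "dx": 7, "dy": 5, "dz": 0, "wx": 0, "wy": 0, "wz": 0}
    - {"jaw": 0, "dx": 7, "dy": 5, "dz": 40, "wx": 0, "wy": 0, "wz": 0}
    - {"jaw": 0, "dx": 7, "dy": 5, "dz": 80, "wx": 0, "wy": 0, "wz": 0}
    - {"jaw": 0.2, "dx": 7, "dy": 5, "dz": 100, "wx": 0, "wy": 0, "wz": 0}
    - {"jaw": 0.4, "dx": 7, "dy": 5, "dz": 100, "wx": 0, "wy": 0, "wz": 0}
    - {"jaw": 0.6, "dx": 7, "dy": 5, "dz": 100, "wx": 0, "wy": 0, "wz": 0}
    - {"jaw": 0.7, "dx": 7, "dy": 5, "dz": 100, "wx": 0, "wy": 0, "wz": 0}
  squeeze: 40

```text
time: 3.85
tool_pos: [524.9, 192.4, 354.7]
tcp_rot: [179.8, 0.0, 111.0]
ft_force: [-0.3, -0.3, 0.1]
finger_gap: 28.2
```

```bash
python3 - <<'E'
from h import *
from bench import *
w=snapshot("wrist"); cv2.imwrite("pics/wrist4.png",w["pixels"][:,:,::-1])
np.savez("w4.npz",**{k:w[k] for k in w})
s=sense();print(s["time"],s["tool_pos"],s["tcp_rot"],s["finger_gap"],s["ft_force"])
E
```

```text
3.9 [524.93785631 192.48365603 354.79258296] [1.79778730e+02 2.27670103e-02 1.10956052e+02] 25.58448523034255 [0.33431369 0.0269775  0.36989773]
```

View pics/wrist4.png

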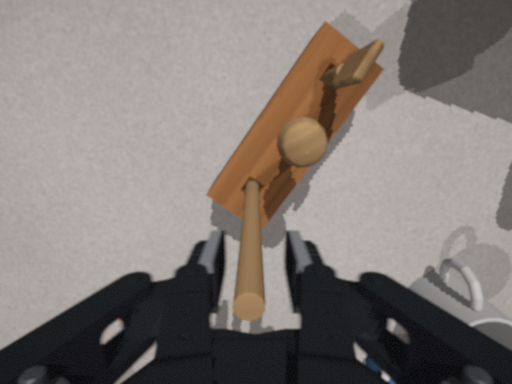

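>>> arm_command:
  plan:
    - {"jaw": 1, "dx": 0, "dy": 0, "dz": 0, "wx": 0, "wy": 0, "wz": 0}
    - {"jaw": 1, "dx": 0, "dy": 0, "dz": 0, "wx": 0, "wy": 0, "wz": 0}
    - {"jaw": 1, "dx": 0, "dy": 0, "dz": 0, "wx": 0, "wy": 0, "wz": 0}
    - {"jaw": 1, "dx": 0, "dy": 0, "dz": 0, "wx": 0, "wy": 0, "wz": 0}
  squeeze: 40

```text
time: 4.3
tool_pos: [524.6, 192.4, 354.3]
tcp_rot: [179.9, 0.0, 111.0]
ft_force: [-1.9, -0.9, 6.1]
finger_gap: 11.1
```

>>> arm_command:
  plan:
    - {"jaw": 1, "dx": 0, "dy": 0, "dz": -15, "wx": 0, "wy": 0, "wz": 0}
    - {"jaw": 1, "dx": 0, "dy": 0, "dz": -30, "wx": 0, "wy": 0, "wz": 0}
    - {"jaw": 1, "dx": 0, "dy": 0, "dz": -60, "wx": 0, "wy": 0, "wz": 0}
    - {"jaw": 1, "dx": 0, "dy": 0, "dz": -100, "wx": 0, "wy": 0, "wz": 0}
    - {"jaw": 1, "dx": 0, "dy": 0, "dz": -140, "wx": 0, "wy": 0, "wz": 0}
    - {"jaw": 1, "dx": 0, "dy": 0, "dz": -170, "wx": 0, "wy": 0, "wz": 0}
    - {"jaw": 1, "dx": 0, "dy": 0, "dz": -170, "wx": 0, "wy": 0, "wz": 0}

```text
time: 5.0
tool_pos: [524.2, 192.4, 530.5]
tcp_rot: [179.3, 0.1, 111.0]
ft_force: [0.1, 0.1, -0.0]
finger_gap: 10.8
```

```bash
python3 - <<'E'
from h import *
from bench import *
for n in("scene","top"):
  w=snapshot(n); cv2.imwrite(f"pics/{n}5.png",w["pixels"][:,:,::-1])
s=sense();print(s["time"],s["tool_pos"],s["tcp_rot"],s["finger_gap"],s["ft_force"],s["joint_pos"])
a=cv2.imread("pics/scene5.png")[90:290,230:450]; cv2.imwrite("pics/z_s5.png",cv2.resize(a,None,fx=3,fy=3))
a=cv2.imread("pics/top5.png")[100:250,100:350]; cv2.imwrite("pics/z_t5.png",cv2.resize(a,None,fx=3,fy=3))
E
```

```text
5.1 [524.16247829 192.39362815 524.63258951] [1.79787396e+02 1.82366140e-02 1.10974106e+02] 10.764429634418391 [-0.04837024 -0.21637797 -0.71341584] [ 1.48928459e+01 -1.21259681e-01  8.08015957e+01  4.44508121e-03
  9.91063249e+01 -6.08058268e+00]
```

View pics/z_s5.png

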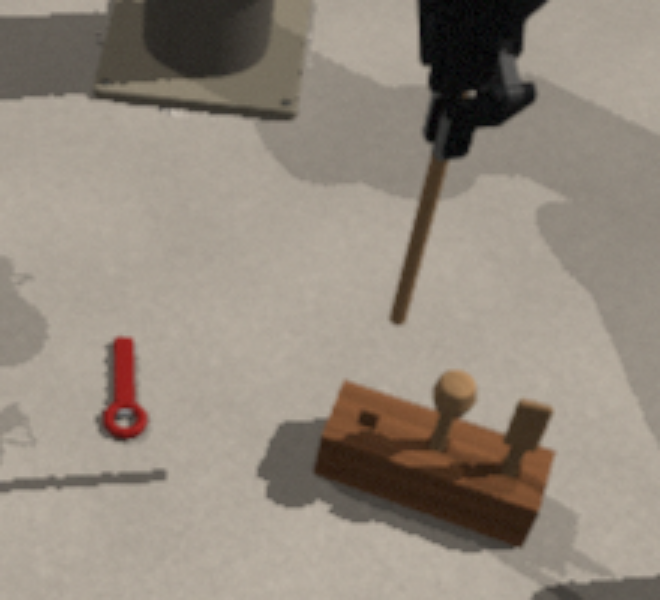

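View pics/z_t5.png

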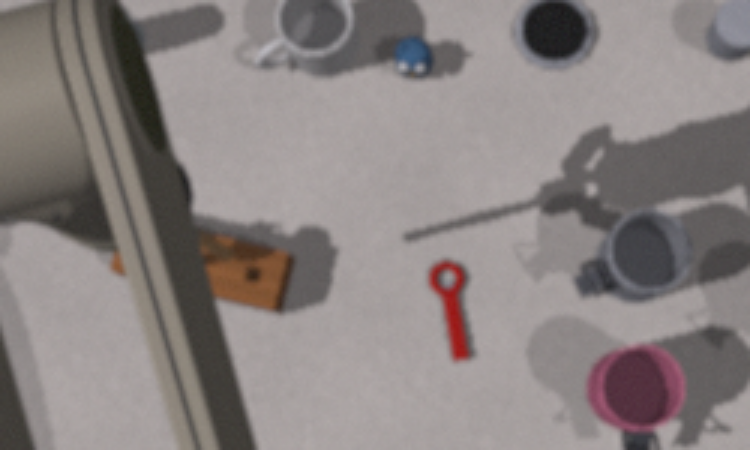

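>>> arm_command:
  plan:
    - {"jaw": 1, "dx": -20, "dy": -7, "dz": 0, "wx": 0, "wy": 0, "wz": 0}
    - {"jaw": 1, "dx": -60, "dy": -21, "dz": 0, "wx": 0, "wy": 0, "wz": 0}
    - {"jaw": 1, "dx": -380, "dy": -134, "dz": 0, "wx": 0, "wy": 0, "wz": 0}
    - {"jaw": 1, "dx": -380, "dy": -134, "dz": 0, "wx": 0, "wy": 0, "wz": 0}
    - {"jaw": 1, "dx": -380, "dy": -134, "dz": 0, "wx": 0, "wy": 0, "wz": 0}
    - {"jaw": 1, "dx": -380, "dy": -134, "dz": 0, "wx": 0, "wy": 0, "wz": 0}
    - {"jaw": 1, "dx": -380, "dy": -134, "dz": 0, "wx": 0, "wy": 0, "wz": 0}
    - {"jaw": 1, "dx": -380, "dy": -134, "dz": 0, "wx": 0, "wy": 0, "wz": 0}
    - {"jaw": 1, "dx": -380, "dy": -134, "dz": 0, "wx": 0, "wy": 0, "wz": 0}
    - {"jaw": 1, "dx": -380, "dy": -134, "dz": 0, "wx": 0, "wy": 0, "wz": 0}
    - {"jaw": 1, "dx": -380, "dy": -134, "dz": 0, "wx": 0, "wy": 0, "wz": 0}
    - {"jaw": 1, "dx": -380, "dy": -134, "dz": 0, "wx": 0, "wy": 0, "wz": 0}

```text
time: 6.3
tool_pos: [535.1, -209.7, 521.5]
tcp_rot: [-180.0, -0.1, 111.0]
ft_force: [0.1, -0.1, -0.2]
finger_gap: 11.1
```

```bash
python3 - <<'E'
from h import *
from bench import *
np.set_printoptions(precision=2,suppress=True)
w=snapshot("wrist"); cv2.imwrite("pics/wrist6.png",w["pixels"][:,:,::-1])
np.savez("w6.npz",**{k:w[k] for k in w})
print(pinpoint("wrist","canister"),recognise("wrist","canister"))
s=sense();print(s["time"],s["tool_pos"],s["tcp_rot"],s["finger_gap"],s["ft_force"],s["joint_pos"])
print(w["extrinsics"]); print(proj("scene",(524,192.4,179)))
E
```

```text
[{'pixel': [188.0, 236.2], 'score': 0.94}, {'pixel': [255.7, 158.4], 'score': 0.93}, {'pixel': [174.5, 123.8], 'score': 0.58}] [{'box': [137.1, 211.0, 75.1, 68.4], 'score': 0.62}, {'box': [100.3, 84.0, 107.3, 70.2], 'score': 0.57}]
6.45 [ 535.21 -209.14  522.31] [180.    -0.01 111.08] 10.302518112534115 [-0.12  0.82  0.27] [-26.46   2.51  78.37   0.01  99.12 -47.53]
[[   0.93   -0.35   -0.09  511.53]
 [   0.36    0.9     0.24 -146.69]
 [  -0.     -0.26    0.97  490.65]
 [   0.      0.      0.      1.  ]]
[[360.69 196.4 ]]
```

View pics/wrist6.png

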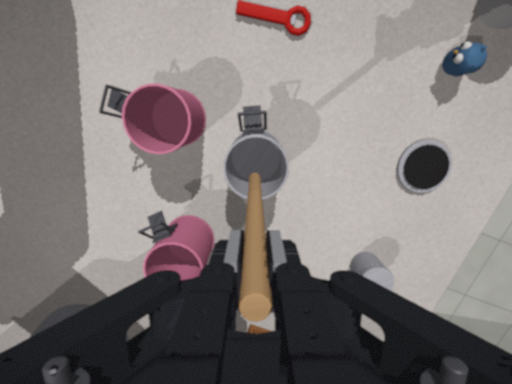

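```bash
python3 - <<'E'
from h import *
np.set_printoptions(precision=1,suppress=True)
addw("w6","w6.npz")
off=(215,90);sc=6
im0=cv2.imread("pics/wrist6.png")[off[1]:off[1]+130,off[0]:off[0]+90]
im0=cv2.resize(im0,None,fx=sc,fy=sc,interpolation=cv2.INTER_CUBIC); im=im0.copy()
x,y=535.5,-210.5
for z in(110,0):
  cv2.polylines(im,[((proj("w6",circ(x,y,z,42))-off+.5)*sc).astype(int)],True,(0,255,0),1)
print(atz("w6",(256,165),110),atz("w6",(256,159),0), proj("w6",[(x,y,0),(x,y,110),(535.2,-209.3,178)]))
cv2.imwrite("pics/o_w6.png",im[:600])
E
```

```text
[ 535.6 -206.6  110. ] [ 539.  -214.8    0. ] [[255.  155.7]
 [254.8 167.8]
 [254.9 178.1]]
```

View pics/o_w6.png

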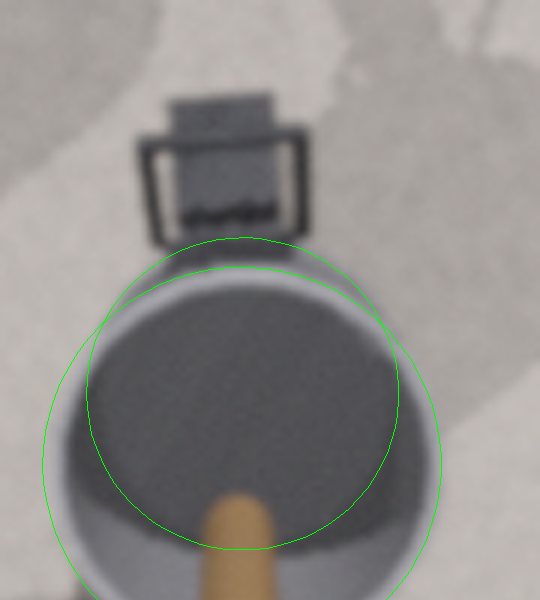

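```bash
python3 - <<'E'
from h import *
np.set_printoptions(precision=1,suppress=True)
addw("w6","w6.npz")
c=np.array([535.6,-210,0])
for p in((226,140),(223,190),(223,105),(230,245)):
  for z in (60,90): 
    d=atz("w6",((p[0]+.5)/6-.5+215,(p[1]+.5)/6-.5+90),z)-c; print(p,z,d,np.hypot(*d[:2]),np.degrees(np.arctan2(d[1],d[0])))
# latch dir az 113
for az in(112.,):
 for th in(26.,):
  t=np.radians(th);xc=np.array([np.cos(np.radians(az)),np.sin(np.radians(az)),0]);zz=np.array([0,0,1])
  foot=c+26*xc+zz*(5+6*np.sin(t)); up=-np.sin(t)*xc+np.cos(t)*zz
  L=188+155
  print("rim cross",26-(110-foot[2])*np.tan(t))
  for b in(0,100,130): 
    print(b,foot+up*(L+b), "foot",foot+up*b)
  Rm=np.c_[ -np.cross(-up,np.cross(-up,xc))/np.cos(t), np.cross(-up,xc)/np.cos(t), -up]
  print(Rm, Ro.from_matrix(Rm).as_euler("xyz",degrees=True))
E
```

```text
(226, 140) 60 [-27.6  60.6  60. ] 66.60526876167778 114.47733192040123
(226, 140) 90 [-27.4  60.8  90. ] 66.67500079898903 114.2185708972105
(223, 190) 60 [-24.3  50.   60. ] 55.61019018962381 115.8785293803303
(223, 190) 90 [-24.3  51.   90. ] 56.437938469292604 115.45602474000647
(223, 105) 60 [-31.   67.5  60. ] 74.29131427880138 114.6415222695755
(223, 105) 90 [-30.5  67.2  90. ] 73.82473345027076 114.39734981085344
(230, 245) 60 [-18.3  39.1  60. ] 43.165525702799656 115.1436938308628
(230, 245) 90 [-18.7  40.8  90. ] 44.8650150555683 114.68922788349734
rim cross -23.929074434359315
0 [ 582.2 -325.3  315.9] foot [ 525.9 -185.9    7.6]
100 [ 598.6 -366.   405.8] foot [ 542.3 -226.5   97.5]
130 [ 603.5 -378.1  432.8] foot [ 547.2 -238.7  124.5]
[[-0.3  0.9 -0.2]
 [ 0.8  0.4  0.4]
 [ 0.4  0.  -0.9]] [180. -26. 112.]
```

```bash
cat >> h.py <<'E'
c=np.array([535.6,-210,0])
def pose(b,az=113.5,th=26.,xf=26,L=344):
  t=np.radians(th);xc=np.array([np.cos(np.radians(az)),np.sin(np.radians(az)),0]);zz=np.array([0,0,1])
  foot=c+xf*xc+zz*(5+6*np.sin(t)); up=-np.sin(t)*xc+np.cos(t)*zz
  return foot+up*(L+b),(180,-th,az)
E
python3 - <<'E'
from h import *
from bench import *
np.set_printoptions(precision=3,suppress=True)
s=sense(); p,r=pose(150); print(p,r,move(s,p,r))
E
```

```text
[ 611.584 -384.751  451.634] (180, -26.0, 113.5) (array([-191.338,    8.101,   70.65 ]), array([ 0.01 ,  0.454, -0.042]))
```

>>> arm_command:
  plan:
    - {"jaw": 1, "dx": -30, "dy": 1, "dz": 8, "wx": 0.002, "wy": 0.075, "wz": -0.007}
    - {"jaw": 1, "dx": -64, "dy": 3, "dz": 20, "wx": 0.003, "wy": 0.15, "wz": -0.014}
    - {"jaw": 1, "dx": -96, "dy": 4, "dz": 32, "wx": 0.005, "wy": 0.225, "wz": -0.021}
    - {"jaw": 1, "dx": -128, "dy": 5, "dz": 44, "wx": 0.007, "wy": 0.3, "wz": -0.028}
    - {"jaw": 1, "dx": -160, "dy": 7, "dz": 57, "wx": 0.008, "wy": 0.38, "wz": -0.035}
    - {"jaw": 1, "dx": -191, "dy": 8, "dz": 71, "wx": 0.01, "wy": 0.454, "wz": -0.042}
    - {"jaw": 1, "dx": -191, "dy": 8, "dz": 71, "wx": 0.01, "wy": 0.454, "wz": -0.042}
    - {"jaw": 1, "dx": -191, "dy": 8, "dz": 71, "wx": 0.01, "wy": 0.454, "wz": -0.042}

```text
time: 7.25
tool_pos: [611.6, -385.9, 447.8]
tcp_rot: [-179.8, -26.2, 113.4]
ft_force: [0.1, 0.6, 1.4]
finger_gap: 10.4
```

```bash
python3 - <<'E'
from h import *
from bench import *
np.set_printoptions(precision=2,suppress=True)
w=snapshot("wrist"); cv2.imwrite("pics/wrist7.png",w["pixels"][:,:,::-1])
np.savez("w7.npz",**{k:w[k] for k in w})
w2=snapshot("scene"); cv2.imwrite("pics/scene7.png",w2["pixels"][:,:,::-1])
w2=snapshot("top"); cv2.imwrite("pics/top7.png",w2["pixels"][:,:,::-1])
s=sense();print(s["time"],s["tool_pos"],s["tcp_rot"],s["finger_gap"],s["ft_force"],s["joint_pos"])
p,r=pose(150); print(move(s,p,r))
addw("w7","w7.npz")
im=cv2.imread("pics/wrist7.png")
for z in(110,0): cv2.polylines(im,[proj("w7",circ(*c[:2],z,42)).astype(int)],True,(0,255,0),1)
cv2.imwrite("pics/o_w7.png",im)
a=cv2.imread("pics/scene7.png")[80:260,80:290]; cv2.imwrite("pics/z_s7.png",cv2.resize(a,None,fx=3,fy=3))
E
```

```text
7.4 [ 611.05 -384.19  455.04] [179.87 -25.74 113.58] 10.727035323099376 [-0.15 -0.37  0.55] [-39.28  39.28  41.94  13.54 121.23 -58.09]
(array([-2.13,  0.26,  2.75]), array([0., 0., 0.]))
```

View pics/o_w7.png

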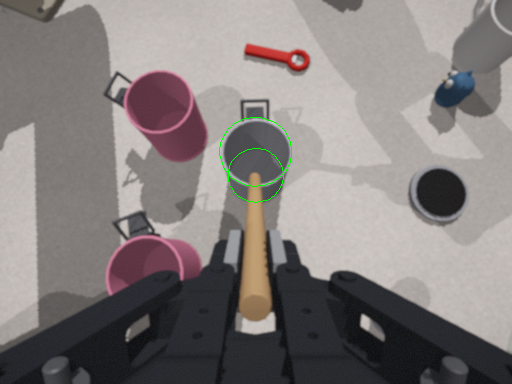

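View pics/z_s7.png

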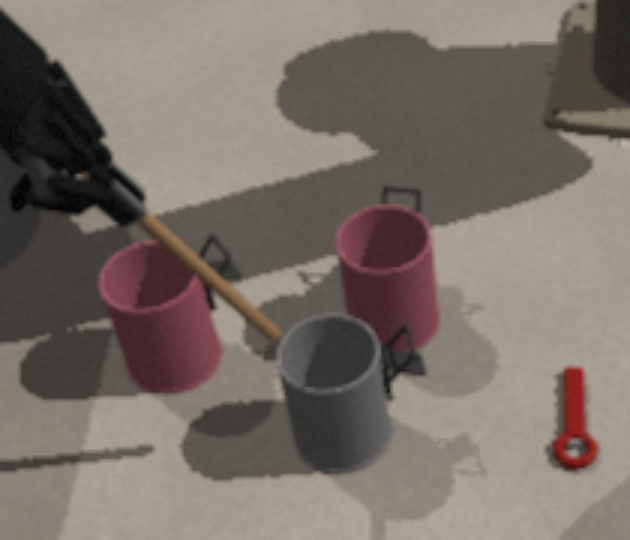

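>>> arm_command:
  plan:
    - {"jaw": 1, "dx": 0, "dy": 0, "dz": 15, "wx": 0, "wy": 0, "wz": 0}
    - {"jaw": 1, "dx": 0, "dy": 0, "dz": 35, "wx": 0, "wy": 0, "wz": 0}
    - {"jaw": 1, "dx": 0, "dy": 0, "dz": 55, "wx": 0, "wy": 0, "wz": 0}
    - {"jaw": 1, "dx": 0, "dy": 0, "dz": 75, "wx": 0, "wy": 0, "wz": 0}
    - {"jaw": 1, "dx": 0, "dy": 0, "dz": 95, "wx": 0, "wy": 0, "wz": 0}
    - {"jaw": 1, "dx": 0, "dy": 0, "dz": 115, "wx": 0, "wy": 0, "wz": 0}
    - {"jaw": 1, "dx": 0, "dy": 0, "dz": 125, "wx": 0, "wy": 0, "wz": 0}
    - {"jaw": 1, "dx": 0, "dy": 0, "dz": 125, "wx": 0, "wy": 0, "wz": 0}

```text
time: 8.2
tool_pos: [588.8, -334.1, 340.2]
tcp_rot: [180.0, -25.9, 113.5]
ft_force: [-0.4, -0.8, -0.9]
finger_gap: 10.9
```

```bash
cat > look.py <<'E'
import sys
from h import *
from bench import *
np.set_printoptions(precision=2,suppress=True)
k=sys.argv[1]
for n in("wrist","scene","top"):
  w=snapshot(n); im=np.ascontiguousarray(w["pixels"][:,:,::-1]); cv2.imwrite(f"pics/{n}{k}.png",im)
  if n=="wrist":
    np.savez(f"w{k}.npz",**{q:w[q] for q in w}); addw("wrist",f"w{k}.npz"); a=im
  if n!="wrist":
    o={"scene":(110,100),"top":(250,130)}[n]; im=im[o[1]:o[1]+140,o[0]:o[0]+150]; im=cv2.resize(im,None,fx=3,fy=3,interpolation=cv2.INTER_CUBIC)
    for z in (110,): cv2.polylines(im,[((proj(n,circ(*c[:2],z,42))-o+.5)*3).astype(int)],True,(0,255,0),1)
    globals()["i"+n]=im
  else: a=a[60:330,120:400]; a=cv2.resize(a,None,fx=1.5,fy=1.5)
cv2.imwrite(f"pics/st{k}.png",np.hstack([iscene,itop])[:,:800])
cv2.imwrite(f"pics/wz{k}.png",a)
s=sense();print(s["time"],s["tool_pos"],s["tcp_rot"],s["finger_gap"],s["ft_force"],s["wrist_torque"])
E
python3 look.py 8
```

```text
8.35 [ 589.39 -335.69  341.4 ] [179.91 -25.84 113.48] 10.69055455485324 [0.11 0.1  0.55] [-0.2  -0.15 -0.02]
```

View pics/st8.png

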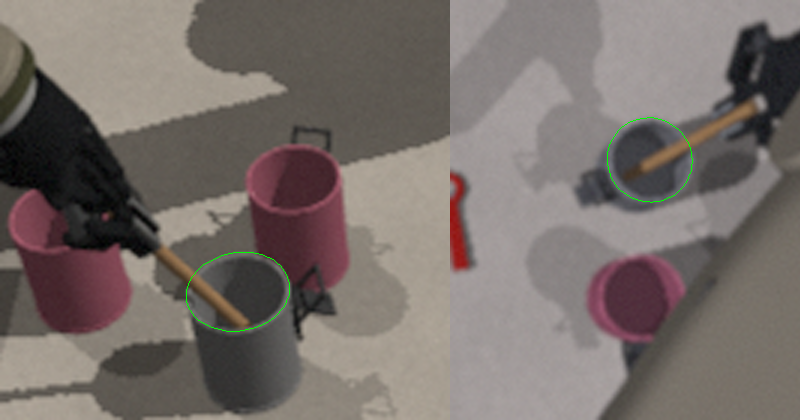

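View pics/wz8.png

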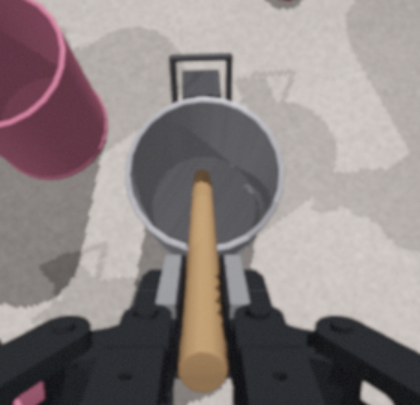

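>>> arm_command:
  plan:
    - {"jaw": 1, "dx": 0, "dy": 0, "dz": 8, "wx": 0, "wy": 0, "wz": 0}
    - {"jaw": 1, "dx": 0, "dy": 0, "dz": 14, "wx": 0, "wy": 0, "wz": 0}
    - {"jaw": 1, "dx": 0, "dy": 0, "dz": 18, "wx": 0, "wy": 0, "wz": 0}
    - {"jaw": 1, "dx": 0, "dy": 0, "dz": 20, "wx": 0, "wy": 0, "wz": 0}
    - {"jaw": 1, "dx": 0, "dy": 0, "dz": 20, "wx": 0, "wy": 0, "wz": 0}

```text
time: 8.85
tool_pos: [585.4, -327.4, 320.3]
tcp_rot: [-180.0, -26.1, 113.4]
ft_force: [0.2, 0.2, 0.0]
finger_gap: 11.0
```

>>> arm_command:
  plan:
    - {"jaw": 1, "dx": 0, "dy": 0, "dz": 1.5, "wx": 0, "wy": 0, "wz": 0}
    - {"jaw": 1, "dx": 0, "dy": 0, "dz": 3, "wx": 0, "wy": 0, "wz": 0}
    - {"jaw": 1, "dx": 0, "dy": 0, "dz": 3, "wx": 0, "wy": 0, "wz": 0}

```text
time: 9.15
tool_pos: [585.0, -326.3, 318.1]
tcp_rot: [-180.0, -26.0, 113.4]
ft_force: [0.5, -0.7, -0.2]
finger_gap: 11.1
```

>>> arm_command:
  plan:
    - {"jaw": 1, "dx": 0, "dy": 0, "dz": 1, "wx": 0, "wy": 0, "wz": 0}
    - {"jaw": 1, "dx": 0, "dy": 0, "dz": 2, "wx": 0, "wy": 0, "wz": 0}
    - {"jaw": 1, "dx": 0, "dy": 0, "dz": 2, "wx": 0, "wy": 0, "wz": 0}

```text
time: 9.45
tool_pos: [584.8, -325.7, 316.9]
tcp_rot: [180.0, -26.0, 113.4]
ft_force: [0.8, -1.8, 2.5]
finger_gap: 10.9
```

>>> arm_command:
  plan:
    - {"jaw": 1, "dx": 0, "dy": 0, "dz": 1, "wx": 0, "wy": 0, "wz": 0}
    - {"jaw": 1, "dx": 0, "dy": 0, "dz": 1.5, "wx": 0, "wy": 0, "wz": 0}
    - {"jaw": 1, "dx": 0, "dy": 0, "dz": 1.5, "wx": 0, "wy": 0, "wz": 0}

```text
time: 9.75
tool_pos: [584.7, -325.4, 316.6]
tcp_rot: [179.9, -25.9, 113.4]
ft_force: [0.5, -2.8, 6.4]
finger_gap: 10.9
```

```bash
python3 look.py 9
```

```text
9.9 [ 584.66 -325.45  316.67] [179.94 -25.88 113.43] 11.112353954962728 [ 0.78 -3.17  6.38] [-0.21  0.11  0.09]
```

View pics/st9.png

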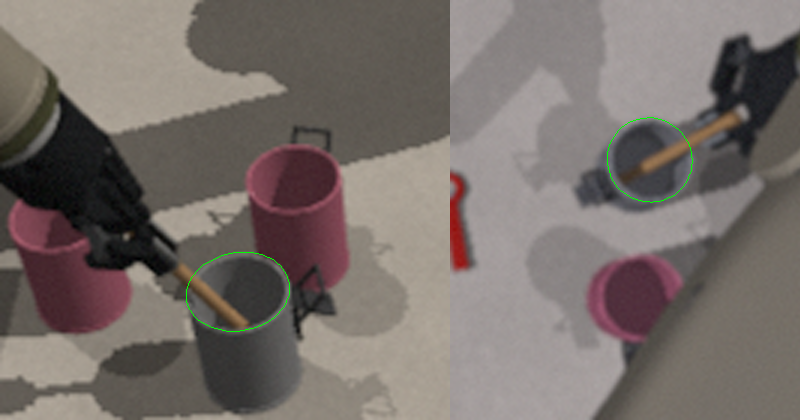

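View pics/wz9.png

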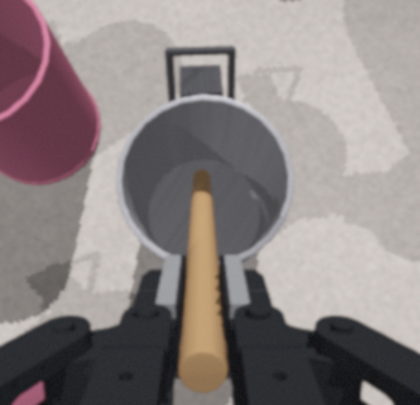

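>>> arm_command:
  plan:
    - {"jaw": 0.82, "dx": 0, "dy": 0, "dz": 0, "wx": 0, "wy": 0, "wz": 0}
    - {"jaw": 0.78, "dx": 0, "dy": 0, "dz": 0, "wx": 0, "wy": 0, "wz": 0}
    - {"jaw": 0.75, "dx": 0, "dy": 0, "dz": 0, "wx": 0, "wy": 0, "wz": 0}
    - {"jaw": 0.75, "dx": 0, "dy": 0, "dz": 0, "wx": 0, "wy": 0, "wz": 0}
    - {"jaw": 0.75, "dx": 0, "dy": 0, "dz": 0, "wx": 0, "wy": 0, "wz": 0}
    - {"jaw": 0.75, "dx": 0, "dy": 0, "dz": 0, "wx": 0, "wy": 0, "wz": 0}

```text
time: 10.5
tool_pos: [584.4, -324.9, 315.0]
tcp_rot: [-180.0, -26.0, 113.4]
ft_force: [-1.0, 0.5, 0.2]
finger_gap: 21.3
```

```bash
python3 look.py 10
```

```text
10.65 [ 584.42 -324.95  315.11] [-179.98  -26.02  113.41] 21.468646521008957 [ 0.57 -0.15  0.29] [-0.19 -0.13 -0.01]
```

View pics/st10.png

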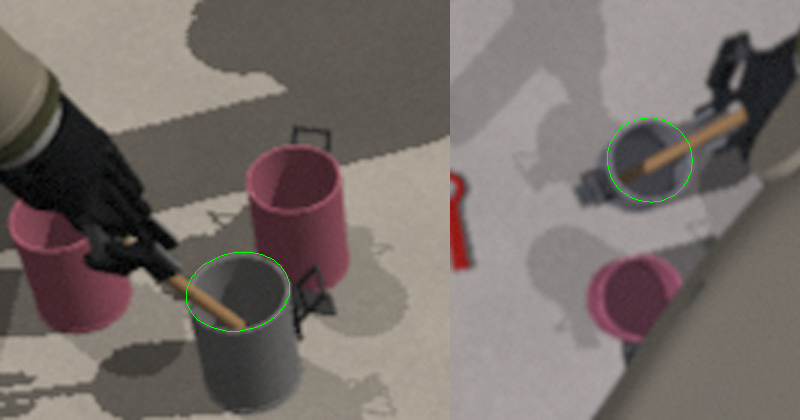

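View pics/wz10.png

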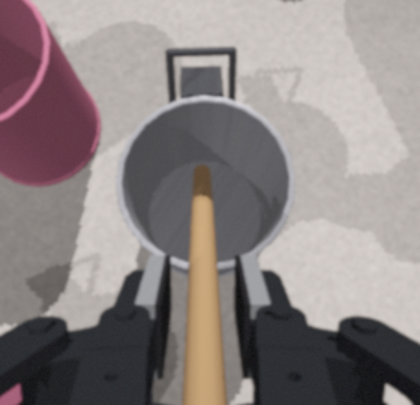

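>>> arm_command:
  plan:
    - {"jaw": 0.5, "dx": 0, "dy": 0, "dz": 0, "wx": 0, "wy": 0, "wz": 0}
    - {"jaw": 0.4, "dx": 0, "dy": 0, "dz": 0, "wx": 0, "wy": 0, "wz": 0}
    - {"jaw": 0.4, "dx": 0, "dy": 0, "dz": 0, "wx": 0, "wy": 0, "wz": 0}
    - {"jaw": 0.4, "dx": 0, "dy": 0, "dz": -15, "wx": 0, "wy": 0, "wz": 0}
    - {"jaw": 0.4, "dx": 0, "dy": 0, "dz": -40, "wx": 0, "wy": 0, "wz": 0}
    - {"jaw": 0.4, "dx": 0, "dy": 0, "dz": -70, "wx": 0, "wy": 0, "wz": 0}
    - {"jaw": 0.4, "dx": 0, "dy": 0, "dz": -110, "wx": 0, "wy": 0, "wz": 0}
    - {"jaw": 0.4, "dx": 0, "dy": 0, "dz": -140, "wx": 0, "wy": 0, "wz": 0}
    - {"jaw": 0.4, "dx": 0, "dy": 0, "dz": -140, "wx": 0, "wy": 0, "wz": 0}

```text
time: 11.55
tool_pos: [609.1, -382.7, 446.6]
tcp_rot: [179.8, -25.6, 113.5]
ft_force: [0.3, -1.2, 0.7]
finger_gap: 51.4
```

```bash
python3 look.py 11
```

```text
11.7 [ 608.86 -381.22  439.85] [-179.95  -26.07  113.4 ] 51.32004087908194 [-0.76  0.58 -0.4 ] [-0.18 -0.1   0.  ]
```

View pics/st11.png

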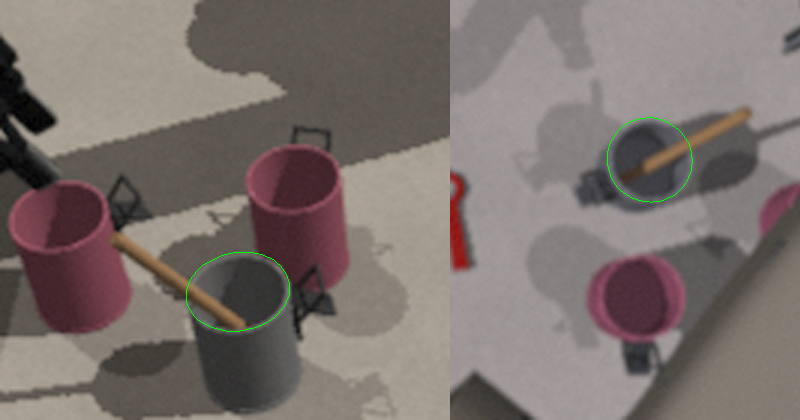

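View pics/wrist11.png

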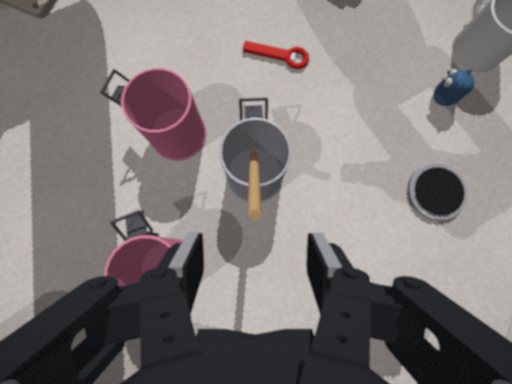

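```bash
python3 - <<'E'
from h import *
from bench import *
import numpy as np
p,e=tri((149,179),(349,167)); d=p-c; print(p,e,np.degrees(np.arctan2(d[1],d[0])))
w=snapshot("top"); a=cv2.imread("pics/top11.png")[:,:,::-1]
d=np.abs(w["pixels"].astype(int)-a)[150:215,285:360]; print("diff max/mean",d.max(),d.mean())
s=sense();print(s["time"])
E
python3 -c "
from bench import *
print(hand_in())"
```

```text
[ 566.88973992 -287.20155942  193.37408015] 3.726793536546426 -67.93732066239915
diff max/mean 9 1.4418461538461538
11.75
the job is handed in; nothing more can be done
None
```

The long stick now stands foot down in the grey steel canister, leaning on the rim opposite the latch. I handed the job in at about 11.8 s on the robot's clock, well under the 40 s limit.

- **How it was done:** I gripped the stick above the two short utensils and pulled it straight up out of the block. I carried it over, tilted it 26° away from the latch and lowered it along its own axis. I let go only once the foot was on the canister floor, where the wrist read about 6 N upward. Then I backed the gripper straight out.
- **Lean direction:** the stick points at about −68°. The point straight across from the latch is at about −66°, so they agree to within a few degrees.
- **Canister:** it is upright and still matches the outline fitted before insertion. The latch is free, and the pink look-alikes were left alone.
- **Stability:** the last two pictures show no movement around the canister beyond image noise. The gripper was well clear of everything.
- **Short utensils:** I last saw both in the block after lifting the stick out, and nothing touched them after that.
- **Failures and disagreements:**
    - My first move command was refused before anything moved; sending every field in each row fixed it.
    - The scene and top cameras differed by about 4 mm on the canister, and by about 4 mm on the stick's final top position. I settled the canister's position with the wrist camera.
    - The top and wrist views also differed by 3–4° on the latch direction. I used 113.5°, between the two.

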